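# Stroke open a row of turn buttons on a picture frame's back

### The arm

A 6-joint arm with a two-finger parallel gripper is mounted at the origin on the work surface. World frame = base frame: x ahead of the robot, y to its left, z up, the work surface at z = 0. Lengths are in m, angles in rad, forces in N, time in s.
With the tool pointing down it reaches from about 0.3 to 0.875 m from the base axis. Payload 6.4 kg.
Tool frame: the origin (TCP) lies midway between the tips of the shut fingers; the grasp point (between the pads) lies 19 mm behind it; z points along the fingers, y is the direction in which the jaws open and shut (so a half turn about z gives the same grasp; the last joint's range is limited). The gripper opens to 85 mm and grips with 20 to 120 N. Pads are 22 mm wide; open, the fingers measure 114 mm over their backs; the gripper's body (76 mm by 85 mm) begins 54 mm behind the grasp point. The pads swing forward as they close: fully open they stand 13 mm farther back than shut.
Start: joints at [0.924, 0.181, 1.607, -0, 1.354, -0.206], TCP at [0.245, 0.52, 0.231] pointing down, gripper open.
Joint ranges: [-2.99, 2.99], [-0.89, 2.07], [0.3, 2.58], [-1.14, 4.28], [0, 2.63], [-3.12, 3.12]. Speed limits (rad/s): [2.57, 2.57, 3.01, 3.14, 3.14, 3.14].

### API

Orientations are given as a unit quaternion [w, x, y, z].
In Python, from bench import ctrl gives the robot as it stands. The module is installed in compiled form; this text tells all that it offers.
- The arm moves only by the tool arm_command, never from a script. Its argument "plan" is one flat list of numbers, 4 for each row, row after row: the shift along the tool's x, y, z in mm, then the turn about the tool's z in rad. A call has 1 to 20 rows; each row shifts and turns the commanded pose from where the row before left it, along the tool's axes as they then stand; what a row does not reach is not made up. A row lasts 1/10 s, in which the tool goes at most 50 mm and 8.59 degrees, less where a joint would pass 70% of its speed; a pose out of reach is approached as far as the arm can. A call is refused whole if a number of a shift passes 50 or a number of a turn 0.15, either way. A call with a gripper value outside its range is refused whole. "grip" is the opening, from 0 (shut) to 1 (fully open), set as the call begins (left out, the last holds). The fingers move at their own pace and stop on an object; the grip force is fixed at half the most. Time passes only in rows, so rows that do not move let the fingers close. It gives the time, the measured TCP pose, the force and the opening at its end, in the units of the state.
- ctrl.get_obs(): the state, without advancing time (a new reading comes with each control period).
- ctrl.camera(name): name is "scene" or "side" or "wrist"; returns a dict with "color" (480x640x3 uint8, red, green, blue), "camera_matrix" (3x3 intrinsics, pixels), "k1" (the pictures are not rectified: a ray, as slopes to the right and down, at radius r is drawn at 1 + k1 r^2 times it, then the intrinsics apply), "eye" and "attitude" of the camera in the world; the wrist camera has in their place "T_tool_cam" (4x4, takes a point from camera to tool coordinates, whose origin is the TCP and whose axes are the flange's). Camera axes: x right, y up, looking along -z (the intrinsics and any distortion apply to the point x, -y, -z); pixel columns grow to the right and rows downward; lengths in m; the calibration is good to about 2 mm. A picture is of the moment at which its call begins: read the wrist's pose just before it. There is no depth.
- ctrl.hand_in(): hands the job in, once; it reports no verdict.
The state is a dict: "time_s": time; "q": joint angles; "dq": joint speeds; "joint_efforts": joint torques, N m; "eef_pos": TCP position; "eef_rot": TCP orientation; "wrist_force": force on the tool from outside, world axes, zero at the start; "torque": the same for the moment, N m; "opening": opening from 0.0 (shut) to 1.0 (fully open).
Only numpy, scipy, OpenCV 4.12 (cv2) and the standard library are available. Lean on these libraries where they do the work, as an engineer would, in place of code of your own. Each camera call takes 0.05 s, during which the arm holds its last target. There are 200 camera calls.

### The job

A picture frame lies face down with a row of five wooden turn buttons along one long side, holding the backing board in. With light fingertips, stroke along the row from the yellow dot's end to the blue dot's end, pushing the buttons one after another round towards the blue dot until each lies along the moulding, clear of the backing board. Do not press hard on the frame, and leave the single buttons on its two short ends and everything else lying around where they are.

Things in the scene. Friction and masses are not known exactly. Their poses are not given: they have to be found in the camera images.
- frame: dark wooden picture frame lying face down, fixed to the table: 270 (x) x 440 (y) mm outside, moulding 38 mm wide and 24 mm high all round; the brown backing board inside it is fixed and has its top 18 mm above the table (6 mm below the moulding's). Origin: centre of the underside. The row of five turn buttons is on the long side at -x (the robot's side); y runs along the row
- button1 (a joint): swivel of row button 1 about a vertical screw: 0 = pointing straight in over the backing board (frame +x), positive = tip swung towards frame +y, negative = towards -y, stops at +-1.7 rad; +-1.57 is along the moulding. Turns lightly (under 1 N at the tip, but several N if pushed close to the screw) and stays where it is left
- button1_pivot (a point): centre of the screw of row button 1, on the button's upper face, 36 mm above the table, at frame x = -116, y = -132 mm (middle of the moulding's width); axes as the frame's. The button: light wooden bar with round tip, 12 mm wide, 11 mm thick (25 to 36 mm above the table; screw head 2 mm higher), 55 mm from screw to tip, 7 mm behind it; pointing in it overhangs the backing by 36 mm
- button2 (a joint): swivel of row button 2 about a vertical screw: 0 = pointing straight in over the backing board (frame +x), positive = tip swung towards frame +y, negative = towards -y, stops at +-1.7 rad; +-1.57 is along the moulding. Turns lightly (under 1 N at the tip, but several N if pushed close to the screw) and stays where it is left
- button2_pivot (a point): centre of the screw of row button 2, on the button's upper face, 36 mm above the table, at frame x = -116, y = -66 mm (middle of the moulding's width); axes as the frame's. The button: light wooden bar with round tip, 12 mm wide, 11 mm thick (25 to 36 mm above the table; screw head 2 mm higher), 55 mm from screw to tip, 7 mm behind it; pointing in it overhangs the backing by 36 mm
- button3 (a joint): swivel of row button 3 about a vertical screw: 0 = pointing straight in over the backing board (frame +x), positive = tip swung towards frame +y, negative = towards -y, stops at +-1.7 rad; +-1.57 is along the moulding. Turns lightly (under 1 N at the tip, but several N if pushed close to the screw) and stays where it is left
- button3_pivot (a point): centre of the screw of row button 3, on the button's upper face, 36 mm above the table, at frame x = -116, y = 0 mm (middle of the moulding's width); axes as the frame's. The button: light wooden bar with round tip, 12 mm wide, 11 mm thick (25 to 36 mm above the table; screw head 2 mm higher), 55 mm from screw to tip, 7 mm behind it; pointing in it overhangs the backing by 36 mm
- button4 (a joint): swivel of row button 4 about a vertical screw: 0 = pointing straight in over the backing board (frame +x), positive = tip swung towards frame +y, negative = towards -y, stops at +-1.7 rad; +-1.57 is along the moulding. Turns lightly (under 1 N at the tip, but several N if pushed close to the screw) and stays where it is left
- button4_pivot (a point): centre of the screw of row button 4, on the button's upper face, 36 mm above the table, at frame x = -116, y = 66 mm (middle of the moulding's width); axes as the frame's. The button: light wooden bar with round tip, 12 mm wide, 11 mm thick (25 to 36 mm above the table; screw head 2 mm higher), 55 mm from screw to tip, 7 mm behind it; pointing in it overhangs the backing by 36 mm
- button5 (a joint): swivel of row button 5 about a vertical screw: 0 = pointing straight in over the backing board (frame +x), positive = tip swung towards frame +y, negative = towards -y, stops at +-1.7 rad; +-1.57 is along the moulding. Turns lightly (under 1 N at the tip, but several N if pushed close to the screw) and stays where it is left
- button5_pivot (a point): centre of the screw of row button 5, on the button's upper face, 36 mm above the table, at frame x = -116, y = 132 mm (middle of the moulding's width); axes as the frame's. The button: light wooden bar with round tip, 12 mm wide, 11 mm thick (25 to 36 mm above the table; screw head 2 mm higher), 55 mm from screw to tip, 7 mm behind it; pointing in it overhangs the backing by 36 mm
- dot_blue: blue sticker, 20 mm across and 1 mm thick, on the row's moulding at one corner of the frame (frame x = -116, y = +202 or -202 mm; varies); origin at the centre of its underside
- dot_yellow: yellow sticker of the same size at the other end of the same side
- end_left_tip (a point): tip of the single turn button in the middle of the frame's short side at +y; same make as the row's, pointing in over the backing; this one stays as it is
- end_right_tip (a point): tip of the single turn button in the middle of the frame's short side at -y; same make as the row's, pointing in over the backing; this one stays as it is
- tape: yellow tape roll lying on the backing board, 68 mm across, 24 mm high, loose; origin at the centre of its underside
- jar: small jar with black lid standing on the backing board, 40 mm across, 50 mm high, loose; origin at the centre of its underside
- screwdriver: screwdriver lying on the table by the robot, loose; handle to its -x
- tub_tall: white tub with blue lid, 90 mm across, 100 mm high, loose; origin under its centre
- tub_low: white tub with blue lid, 90 mm across, 60 mm high, loose; origin under its centre

How it is judged:
On the way, in this order (a step that is already met when the one before it is completed fails the run):
1. turn button number 1 of the row, counted from the yellow dot's end, has been swung towards the blue dot (((y of dot_blue in the frame of frame above 0 m and value of joint button1 above 0.8 rad) or (y of dot_blue in the frame of frame below 0 m and value of joint button5 below -0.8 rad))), for 0.05 s.
2. turn button number 2 of the row, counted from the yellow dot's end, has been swung towards the blue dot (((y of dot_blue in the frame of frame above 0 m and value of joint button2 above 0.8 rad) or (y of dot_blue in the frame of frame below 0 m and value of joint button4 below -0.8 rad))), for 0.05 s.
3. turn button number 3 of the row, counted from the yellow dot's end, has been swung towards the blue dot (((y of dot_blue in the frame of frame above 0 m and value of joint button3 above 0.8 rad) or (y of dot_blue in the frame of frame below 0 m and value of joint button3 below -0.8 rad))), for 0.05 s.
4. turn button number 4 of the row, counted from the yellow dot's end, has been swung towards the blue dot (((y of dot_blue in the frame of frame above 0 m and value of joint button4 above 0.8 rad) or (y of dot_blue in the frame of frame below 0 m and value of joint button2 below -0.8 rad))), for 0.05 s.
5. turn button number 5 of the row, counted from the yellow dot's end, has been swung towards the blue dot (((y of dot_blue in the frame of frame above 0 m and value of joint button5 above 0.8 rad) or (y of dot_blue in the frame of frame below 0 m and value of joint button1 below -0.8 rad))), for 0.05 s.
At the end, for the whole second after the job is handed in: all five row buttons are swung at least 1.2 rad (69 degrees) from straight-in towards the blue dot's end and at rest; the tips of the two end buttons are within 20 mm and all loose things within 30 mm of where they started (((y of dot_blue in the frame of frame above 0 m and value of joint each of button1, button2, button3, button4, button5 above 1.2 rad) or (y of dot_blue in the frame of frame below 0 m and value of joint each of button1, button2, button3, button4, button5 below -1.2 rad)) and velocity of joint button1 between -0.05 and 0.05 rad/s and velocity of joint button2 between -0.05 and 0.05 rad/s and velocity of joint button3 between -0.05 and 0.05 rad/s and velocity of joint button4 between -0.05 and 0.05 rad/s and velocity of joint button5 between -0.05 and 0.05 rad/s and distance of each of end_left_tip, end_right_tip from where it was at the start of the episode below 0.02 m and distance of each of tape, jar, screwdriver, tub_tall, tub_low from where it was at the start of the episode below 0.03 m); the robot touches nothing.
It fails at once if the robot bears on the frame or its buttons with more than 25 N (contact force between the arm and frame above 25 N).
It fails at once if the fingers bear on the frame or its buttons with more than 25 N (contact force between the fingers and frame above 25 N).
It fails at once if a turn button on a short end of the frame is moved by more than 20 mm at its tip (distance of any of end_left_tip, end_right_tip from where it was at the start of the episode above 0.02 m).
It fails at once if a loose thing lying around is moved, lifted or carried by more than 30 mm (distance of any of tape, jar, screwdriver, tub_tall, tub_low from where it was at the start of the episode above 0.03 m).
It also fails if it takes over 38 s, if anything falls off the work surface, if the arm or the gripper's body presses on something with over 40 N, if the wrist force passes 120 N, or if a joint passes its speed limit or range.

## Working session

There is one attempt and no reset: what is moved stays moved. The work goes in short steps, Python scripts to look and compute and a tool call to move; the robot and the scene stay as the last step left them, time stands still between calls to the robot, and variables do not carry over. Pictures are saved under pics/ and viewed, about 8 in all and at most 12, crops included, and the job is handed in when it is done.

Besides the shell and the picture viewer there is one more tool, called after "Emit:" as a command line: name --argument value ..., lists and objects as JSON in quotes. arm_command: Moves the arm, as the interface text tells. Its arguments: {"type":"object","properties":{"plan":{"type":"array","items":{"type":"number"}},"grip":{"type":"number"}},"required":["plan"]}

```bash
mkdir -p pics; cat > h.py <<'E'
import numpy as np,cv2
from bench import ctrl
from scipy.spatial.transform import Rotation as R
def rot(q): return R.from_quat([q[1],q[2],q[3],q[0]]).as_matrix()
def cam(n):
    o=ctrl.get_obs(); c=ctrl.camera(n)
    if 'T_tool_cam' in c:
        T=np.eye(4);T[:3,:3]=rot(o['eef_rot']);T[:3,3]=o['eef_pos'];T=T@np.array(c['T_tool_cam']);c['e'],c['A']=T[:3,3],T[:3,:3]
    else:
        a=np.array(c['attitude']);c['e']=np.array(c['eye']);c['A']=a if a.shape==(3,3) else rot(a)
    return c
def ray(c,uv):
    K=np.array(c['camera_matrix']);k=c['k1']
    p=cv2.undistortPoints(np.array([[uv]],float),K,np.array([k,0,0,0.]))[0,0]
    d=c['A']@np.array([p[0],-p[1],-1]);return d/np.linalg.norm(d)
def onz(c,uv,z):
    d=ray(c,uv);return c['e']+d*(z-c['e'][2])/d[2]
def save(c,n): cv2.imwrite('pics/'+n+'.png',c['color'][:,:,::-1])
E
python3 - <<'E'
from h import *
import pickle
o=ctrl.get_obs();print(o)
for n in('scene','side'):
    c=cam(n);save(c,n);pickle.dump(c,open(n+'.pkl','wb'));print(n,c['e'],c['A'],c['k1'],c['camera_matrix'])
E
```

```text
{'time_s': 0.0, 'q': array([ 9.23671706e-01,  1.81498624e-01,  1.60800032e+00, -1.83701220e-05,
        1.35380354e+00, -2.06288340e-01]), 'dq': array([-0.00106352, -0.00112946, -0.00045231, -0.00118159, -0.0007779 ,
       -0.00102087]), 'joint_efforts': array([-2.32812185e-03, -4.44883025e+01, -3.51327574e+01, -5.46536867e-04,
        9.14960779e-03,  6.27321768e-06]), 'eef_pos': array([0.24499628, 0.51958872, 0.23041172]), 'eef_rot': array([-3.45664097e-04,  2.18635649e-01,  9.75806191e-01, -7.81969909e-04]), 'wrist_force': array([-0.29473675, -0.32189439,  0.49263564]), 'torque': array([ 0.04587764, -0.01043404,  0.01965771]), 'opening': 0.9994999560291078}
scene [0.74917174 0.35627141 0.87374745] [[-0.87419503 -0.41594703  0.25054166]
 [ 0.48539854 -0.76247755  0.42780397]
 [ 0.01308861  0.49559666  0.86845417]] 0.005836122417812747 [[452.27504084   0.         321.91449124]
 [  0.         452.27504084 245.07880425]
 [  0.           0.           1.        ]]
side [ 0.47777058 -0.94502428  0.98289182] [[ 0.99845884  0.04274072 -0.03540024]
 [-0.05535972  0.72216794 -0.68949893]
 [-0.00390476  0.69039605  0.72342108]] -0.1621574106619325 [[619.16457409   0.         323.61754394]
 [  0.         619.16457409 238.64495736]
 [  0.           0.           1.        ]]
```

View pics/scene.png

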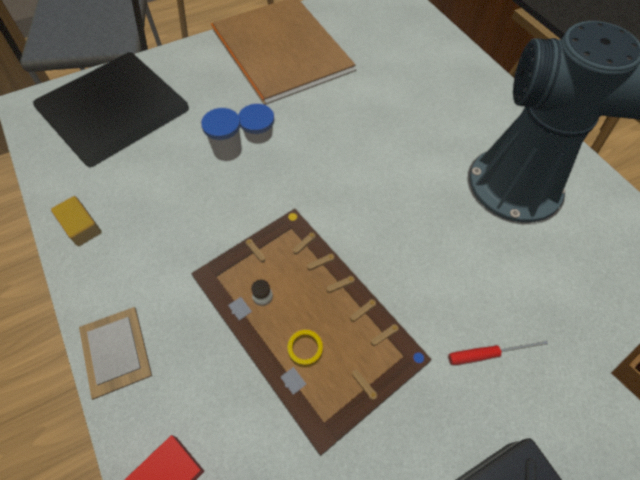

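View pics/side.png

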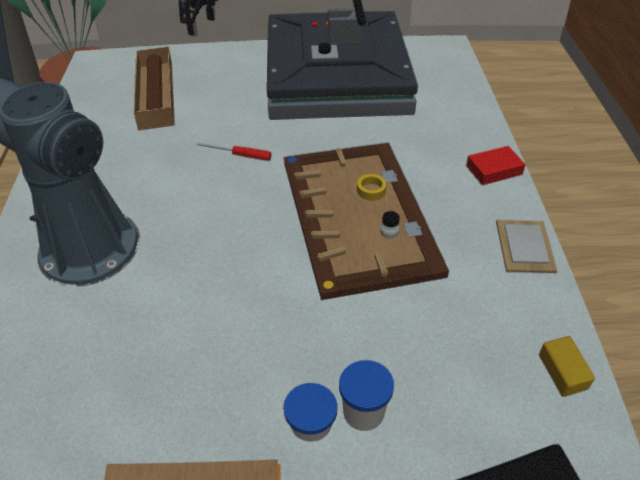

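Scene: yellow dot (293,217), blue dot (418,357), five buttons between them. Side: yellow (328,285), blue (292,159). The stroke runs towards +y.

```bash
cat > m.py <<'E'
from h import *
import pickle
cs={n:pickle.load(open(n+'.pkl','rb')) for n in('scene','side')}
def cen(c,uv,lo,hi,r=11):
    hsv=cv2.cvtColor(c['color'],cv2.COLOR_RGB2HSV);m=cv2.inRange(hsv,lo,hi)
    w=np.zeros_like(m);cv2.circle(w,uv,r,255,-1);M=cv2.moments(m&w,True)
    return M['m10']/M['m00'],M['m01']/M['m00'],M['m00']
def tri(a,b):
    (c1,u1),(c2,u2)=a,b;d1,d2=ray(c1,u1),ray(c2,u2)
    s=np.linalg.lstsq(np.c_[d1,-d2],c2['e']-c1['e'],rcond=None)[0]
    p,q=c1['e']+s[0]*d1,c2['e']+s[1]*d2;return (p+q)/2,np.linalg.norm(p-q)
D={}
for nm,u1,u2,lo,hi in(('Y',(293,217),(328,285),(20,150,120),(35,255,255)),('B',(418,357),(292,159),(105,120,60),(125,255,255))):
    a=cen(cs['scene'],u1,lo,hi);b=cen(cs['side'],u2,lo,hi)
    p,g=tri((cs['scene'],a[:2]),(cs['side'],b[:2]))
    o=[onz(cs['scene'],a[:2],.025),onz(cs['side'],b[:2],.025)];D[nm]=(o[0]+o[1])/2
    print(nm,a,b,p.round(4),g.round(4),[x.round(4) for x in o])
Y,B=D['Y'],D['B'];v=B-Y;print('dist',np.linalg.norm(v));yh=v/np.linalg.norm(v);xh=np.array([yh[1],-yh[0],0])
C=(Y+B)/2+.116*xh;print('yaw',np.degrees(np.arctan2(xh[1],xh[0])),'centre',C)
# buttons: light wood mask -> tip
for n,c in cs.items():
    K=np.array(c['camera_matrix'])
    def proj(P):
        q=c['A'].T@(P-c['e']);s=np.array([q[0],-q[1]])/-q[2];s=s*(1+c['k1']*(s@s));return K[:2,:2]@s+K[:2,2]
    im=c['color'][:,:,::-1].copy();im=cv2.resize(im,None,fx=3,fy=3,interpolation=cv2.INTER_CUBIC)
    for i in range(5):
        P=(Y+B)/2+yh*(i-2)*.066;P[2]=.036
        for Q in(P,P+.055*xh): cv2.circle(im,tuple(int(x*3+1) for x in proj(Q)),3,(0,0,255),1)
    u=proj(C)*3;x,y=int(u[0])-400,int(u[1])-300;x,y=max(x,0),max(y,0)
    cv2.imwrite(f'pics/{n}_crop.png',im[y:y+600,x:x+800])
E
python3 m.py
```

```text
Y (292.1694915254237, 216.3728813559322, 59.0) (327.91379310344826, 284.1034482758621, 58.0) [ 0.5266 -0.1583  0.0252] 0.0007 [array([ 0.5269, -0.1584,  0.025 ]), array([ 0.5263, -0.158 ,  0.025 ])]
B (418.14084507042253, 357.2676056338028, 71.0) (292.0, 159.13793103448276, 29.0) [0.4627 0.24   0.0256] 0.0009 [array([0.463 , 0.2399, 0.025 ]), array([0.4623, 0.241 , 0.025 ])]
dist 0.4037752118192136
yaw 9.108079893218413 centre [0.60914687 0.05945729 0.025     ]
```

View pics/scene_crop.png

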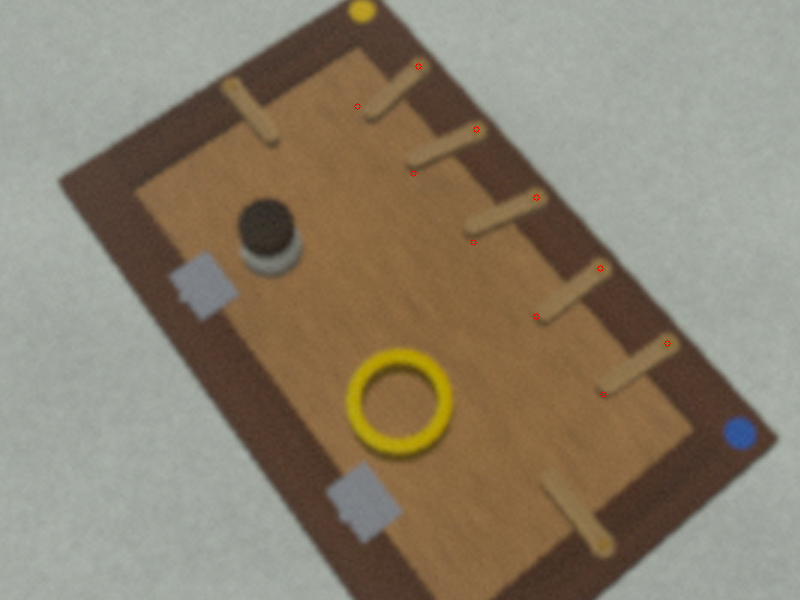

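Dots triangulate to z≈25 mm and 404 mm apart, as they should. The overlaid pivots sit on the screws, and the buttons lean less than about 0.3 rad. Plan: a straight sweep with shut fingers at z=30 mm, with the fingertip centre 23 mm inboard of the pivot line. First I go above the start and check.

Emit:
arm_command --plan '[0, 0, 0, -0.15, 0, 0, 0, -0.15, 0, 0, 0, -0.15, 0, 0, 0, -0.15, -12, -43, 0, 0, -12, -43, 0, 0, -12, -43, 0, 0, -12, -43, 0, 0, -12, -43, 0, 0, -12, -43, 0, 0, -12, -43, 0, 0, -12, -43, 0, 0, -12, -43, 0, 0, -12, -43, 0, 0, -12, -43, 0, 0, -12, -43, 0, 0, -12, -43, 0, 0, -12, -43, 0, 0, -12, -43, 0, 0, -12, -43, 0, 0]' --grip 0

```text
time_s: 2.1
eef_pos: [0.5442, -0.1306, 0.2308]
eef_rot: [-0.0, -0.079, 0.997, 0.0]
wrist_force: [0.4, 0.6, 0.3]
opening: -0.005
```

```bash
cat > w.py <<'E'
from h import *
import sys
P3=np.array([.4947,.0411,0]);xh=np.array([.9874,.1583,0]);yh=np.array([-.1583,.9874,0])
o=ctrl.get_obs();p=o['eef_pos'];t=rot(o['eef_rot']);print(o['time_s'],p.round(4),'row x,y',((p-P3)@xh).round(4),((p-P3)@yh).round(4),'toolx',t[:,0].round(3),'z',t[:,2].round(3),o['opening'],o['wrist_force'].round(2))
print('tool y err deg',np.degrees(np.arctan2(t[:,1]@-xh,t[:,1]@yh)))
if len(sys.argv)>2:
    c=cam(sys.argv[1]);im=c['color'][:,:,::-1].copy();K=np.array(c['camera_matrix'])
    for i in range(5):
        for e in(0,.055):
            P=P3+yh*(i-2)*.066+e*xh+[0,0,.036];q=c['A'].T@(P-c['e'])
            if q[2]<0:
                s=np.array([q[0],-q[1]])/-q[2];s=s*(1+c['k1']*(s@s));u=K[:2,:2]@s+K[:2,2]
                if abs(u).max()<2000: cv2.circle(im,tuple(int(x) for x in u),3,(0,0,255),1)
    cv2.imwrite('pics/'+sys.argv[2]+'.png',im)
E
python3 w.py wrist w1
```

```text
2.1 [ 0.5442 -0.1306  0.2308] row x,y 0.0217 -0.1773 toolx [-0.987 -0.158  0.001] z [-0.001  0.    -1.   ] -0.005351772191812301 [0.38 0.58 0.31]
tool y err deg -0.005297364479685964
```

View pics/w1.png

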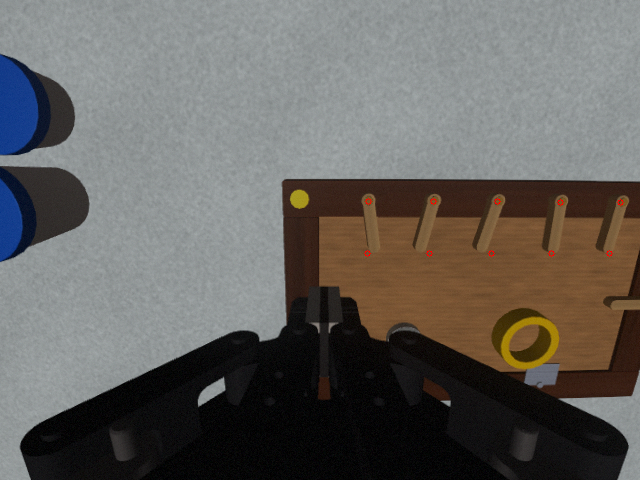

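Wrist view: the predicted pivots fall on the screws (368,201 to 621,202), the buttons lean within about 0.3 rad, and the descent spot beside button 1 is free.

Emit:
arm_command --plan '[-2, 0, 30, 0, 0, 0, 30, 0, 0, 0, 30, 0, 0, 0, 30, 0, 0, 0, 30, 0, 0, 0, 20, 0, 0, 0, 15, 0, 0, 0, 10, 0, 0, 0, 5, 0, 0, 0, 0, 0]'

```text
time_s: 3.15
eef_pos: [0.546, -0.1285, 0.0312]
eef_rot: [-0.0, -0.08, 0.997, 0.0]
wrist_force: [0.5, -0.7, 0.7]
opening: 0.001
```

```bash
python3 w.py
```

```text
3.15 [ 0.546  -0.1285  0.0312] row x,y 0.0238 -0.1755 toolx [-0.987 -0.159  0.   ] z [-0.  0. -1.] 0.0013516098150945376 [ 0.53 -0.68  0.69]
tool y err deg 0.015458412805166641
```

Emit:
arm_command --plan '[0, 5, 0, 0, 0, 5, 0, 0, 0, 5, 0, 0, 0, 5, 0, 0, 0, 5, 0, 0, 0, 5, 0, 0, 0, 5, 0, 0, 0, 5, 0, 0, 0, 5, 0, 0, 0, 5, 0, 0, 0, 5, 0, 0, 0, 5, 0, 0, 0, 5, 0, 0, 0, 5, 0, 0]'

```text
time_s: 4.55
eef_pos: [0.5347, -0.0589, 0.0313]
eef_rot: [-0.0, -0.08, 0.997, 0.0]
wrist_force: [1.1, 0.1, 1.2]
opening: -0.001
```

```bash
python3 w.py wrist w2
```

```text
4.55 [ 0.5347 -0.0589  0.0313] row x,y 0.0237 -0.1051 toolx [-0.987 -0.159  0.   ] z [-0.  0. -1.] -0.0007209933459686517 [1.14 0.05 1.22]
tool y err deg 0.013548742356576084
```

View pics/w2.png

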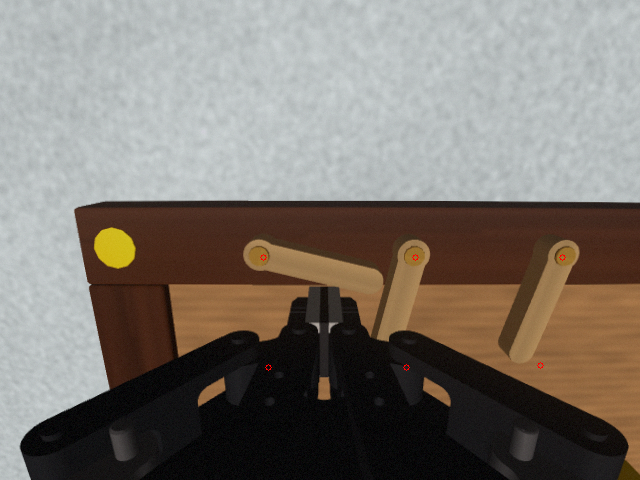

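Button 1 (260,255)→(375,283) is now at about 1.33 rad and the wrist force is about 1 N, so I continue the stroke.

Emit:
arm_command --plan '[0, 6, 0, 0, 0, 6, 0, 0, 0, 6, 0, 0, 0, 6, 0, 0, 0, 6, 0, 0, 0, 6, 0, 0, 0, 6, 0, 0, 0, 6, 0, 0, 0, 6, 0, 0, 0, 6, 0, 0, 0, 6, 0, 0, 0, 6, 0, 0, 0, 6, 0, 0, 0, 6, 0, 0, 0, 6, 0, 0, 0, 6, 0, 0, 0, 6, 0, 0, 0, 6, 0, 0, 0, 6, 0, 0, 0, 6, 0, 0]'

```text
time_s: 6.6
eef_pos: [0.5156, 0.0597, 0.0312]
eef_rot: [-0.0, -0.079, 0.997, 0.0]
wrist_force: [-0.2, -1.4, -0.1]
opening: 0.001
```

```bash
python3 w.py wrist w3
```

```text
6.6 [0.5156 0.0597 0.0312] row x,y 0.0236 0.015 toolx [-0.987 -0.158  0.   ] z [-0.  0. -1.] 0.001303256644069132 [-0.24 -1.42 -0.15]
tool y err deg 0.009596836347143093
```

View pics/w3.png

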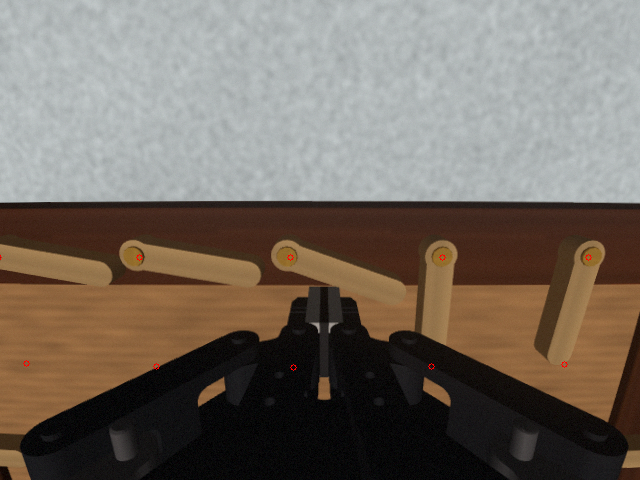

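Buttons 1 and 2 are at about 1.4 rad and button 3 is on its way with about 1 N, so I continue to the end.

Emit:
arm_command --plan '[0, 6, 0, 0, 0, 6, 0, 0, 0, 6, 0, 0, 0, 6, 0, 0, 0, 6, 0, 0, 0, 6, 0, 0, 0, 6, 0, 0, 0, 6, 0, 0, 0, 6, 0, 0, 0, 6, 0, 0, 0, 6, 0, 0, 0, 6, 0, 0, 0, 6, 0, 0, 0, 6, 0, 0, 0, 6, 0, 0, 0, 6, 0, 0, 0, 6, 0, 0, 0, 6, 0, 0, 0, 6, 0, 0, 0, 6, 0, 0]'

```text
time_s: 8.65
eef_pos: [0.4966, 0.178, 0.0313]
eef_rot: [-0.0, -0.08, 0.997, -0.0]
wrist_force: [0.9, -0.5, 0.6]
opening: -0.001
```

Emit:
arm_command --plan '[0, 6, 0, 0, 0, 6, 0, 0, 0, 6, 0, 0, 0, 6, 0, 0, 0, 6, 0, 0, 0, 6, 0, 0, 0, 6, 0, 0, 0, 3, 0, 0, 0, 0, 0, 0]'

```text
time_s: 9.55
eef_pos: [0.4895, 0.2225, 0.0313]
eef_rot: [-0.0, -0.08, 0.997, 0.0]
wrist_force: [0.3, -0.3, 0.0]
opening: -0.003
```

```bash
python3 w.py
```

```text
9.55 [0.4895 0.2225 0.0313] row x,y 0.0236 0.1799 toolx [-0.987 -0.159  0.   ] z [-0.  0. -1.] -0.0030984197561261147 [ 0.3  -0.34  0.  ]
tool y err deg 0.04669846904081275
```

Now I lift straight up, with a small step away from the row first, and back off along the row so the whole row can be seen.

Emit:
arm_command --plan '[-3, 0, 0, 0, 0, 0, -15, 0, 0, 0, -30, 0, 0, 0, -40, 0, 0, 0, -40, 0, 0, 0, -40, 0, 0, 0, -40, 0, 0, -40, -20, 0, 0, -40, 0, 0, 0, -40, 0, 0, 0, -40, 0, 0, 0, 0, 0, 0]'

```text
time_s: 10.75
eef_pos: [0.5187, 0.0601, 0.2576]
eef_rot: [0.001, -0.077, 0.997, -0.001]
wrist_force: [-0.5, -0.6, 0.2]
opening: -0.001
```

```bash
python3 w.py wrist w4; python3 -c "
from h import *
save(cam('side'),'side2')"
```

```text
10.75 [0.5187 0.0601 0.2576] row x,y 0.0267 0.015 toolx [-0.988 -0.153 -0.001] z [ 0.002 -0.002 -1.   ] -0.0013446277187432961 [-0.52 -0.55  0.17]
tool y err deg -0.289714655110981
```

View pics/w4.png

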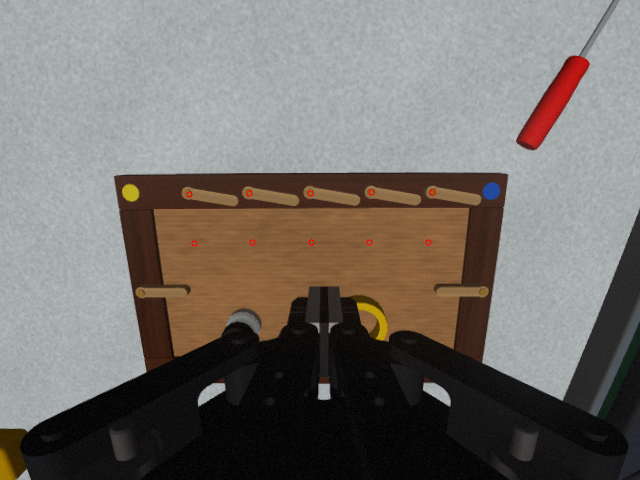

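View pics/side2.png

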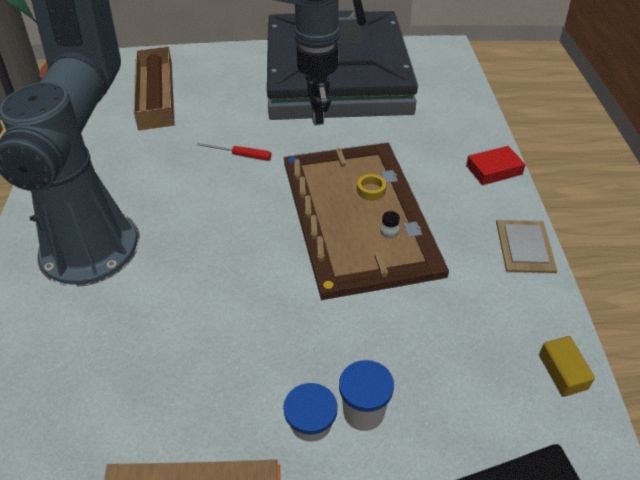

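Wrist view: all five buttons, e.g. (189,194)→(233,202) and (432,192)→(477,200), point towards the blue dot about 10° short of the moulding line, so about 1.4 rad. The end buttons still point in, and in the side view the tape, jar, screwdriver and tubs are at their old pixels.

```bash
python3 -c "
from bench import ctrl
ctrl.hand_in()"
```

```text
the job is handed in; nothing more can be done
```

I swept the shut fingertips in one straight line, 31 mm above the table, along the row from the yellow dot to the blue dot. I then lifted clear and handed the job in at about 11 s.

- **Buttons:** the last wrist picture showed all five row buttons at about 1.4 rad towards the blue dot, past the 1.2 rad required. I judged the angles from the picture and did not compute them exactly.
- **Force:** wrist force read about 1.5 N or less each time a move ended. It was not sampled during the moves.
- **Everything else:** the two end buttons, tape, jar, screwdriver and tubs looked unmoved in the last side picture. The gripper ended about 26 cm above the table, touching nothing.

None of the checks failed or disagreed, and the hand-in reported no verdict.

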